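# Make up the rearing kit and the field kit

## Task

Make up two insect-lab kits from the stock on the bench. In the three-pocket sand-coloured tray put the white-lidded cup in the pocket beside the yellow tab, the blue-capped bottle in the middle pocket and the loupe in the far pocket; in the two-pocket dark grey tray put the orange-lidded cup in the pocket beside the yellow tab and the amber jar in the other. Stand each flat on the floor of its pocket, keep everything upright all the while, and leave the green-lidded cup and the red-capped bottle where they are.

Things in the scene. Friction and masses are not known exactly. Their poses are not given: they have to be found in the camera images.
- tray_tan: kit tray, sand-coloured, 74 x 214 mm (x, y), with three pockets in a row along its own y axis, each 66 mm square inside, 70 mm apart centre to centre. Floor 4 mm thick, rims and dividers 4 mm thick with tops 14 mm above the table. Fixed to the table. A flat yellow tab (50 x 20 mm) sticks out at its +y end. Origin at the centre of its underside, z up; pocket centres at y = +70 mm (beside the tab), 0 (middle) and -70 mm (far end), x = 0.
- tray_grey: kit tray, dark grey, 74 x 144 mm (x, y), with two pockets in a row along its own y axis, each 66 mm square inside, 70 mm apart centre to centre. Floor 4 mm thick, rims and dividers 4 mm thick with tops 14 mm above the table. Fixed to the table. A flat yellow tab (50 x 20 mm) sticks out at its +y end. Origin at the centre of its underside, z up; pocket centres at y = +35 mm (beside the tab) and -35 mm (far end), x = 0.
- cup_white: rearing cup, clear with brown food in the lower half, white snap lid on top; 58 mm high, body 40 mm wide at the foot widening to 45 mm at 50 mm height, lid 48 mm wide and 8 mm thick. For the sand-coloured tray, 60 g. Stands upright; origin at the centre of its underside, z up.
- bottle_blue: clear round glass bottle with a blue screw cap, 80 mm high; body 38 mm wide up to 54 mm height, then a shoulder, cap 28 mm wide from 62 to 80 mm. For the sand-coloured tray, 80 g. Stands upright; origin at the centre of its underside, z up.
- loupe: stand loupe (magnifier), clear foot 40 mm wide and 14 mm high, black barrel 36 mm wide from 14 to 44 mm height, steel rim 40 mm wide from 44 to 50 mm, bluish lens on top; 50 mm high, 60 g. For the sand-coloured tray. Stands upright; origin at the centre of its underside, z up.
- cup_orange: rearing cup, clear with brown food in the lower half, orange snap lid on top; 58 mm high, body 40 mm wide at the foot widening to 45 mm at 50 mm height, lid 48 mm wide and 8 mm thick. For the dark grey tray, 60 g. Stands upright; origin at the centre of its underside, z up.
- jar_amber: brown amber glass jar with a paper band and a wide black lid, 66 mm high; body 42 mm wide up to 48 mm height, lid 39 mm wide from 52 to 66 mm; 90 g. For the dark grey tray. Stands upright; origin at the centre of its underside, z up.
- cup_green: rearing cup, clear with brown food in the lower half, green snap lid on top; 58 mm high, body 40 mm wide at the foot widening to 45 mm at 50 mm height, lid 48 mm wide and 8 mm thick. Not wanted: leave it standing where it is. Stands upright; origin at the centre of its underside, z up.
- bottle_red: clear round glass bottle with a red screw cap, 80 mm high; body 38 mm wide up to 54 mm height, then a shoulder, cap 28 mm wide from 62 to 80 mm. Not wanted: leave it standing where it is. Stands upright; origin at the centre of its underside, z up.
Not all that is in view belongs to the job. What is shaped like the tray_grey but purple is not meant.

How it is judged:
By the outcome, as a careful person would: the job done as asked, in the order asked, and still so for the second after the job is handed in, with the robot touching nothing.
It also fails if it takes over 115 s, if anything falls off the work surface, if the arm or the gripper's body presses on something with over 40 N, if the wrist force passes 120 N, or if a joint passes its speed limit or range.

## Robot

A 7-joint arm with a two-finger parallel gripper is mounted at the origin on the work surface. World frame = base frame: x ahead of the robot, y to its left, z up, the work surface at z = 0. Lengths are in m, angles in rad, forces in N, time in s.
With the tool pointing down it reaches from about 0.425 to 0.825 m from the base axis. Payload 3.6 kg.
Tool frame: the origin (TCP) lies where the fingers leave the gripper's body, on its centre line; the fingertips stand 73 mm ahead of it and the grasp point (between the pads) lies 54 mm ahead of it; x points along the fingers, y is the direction in which the jaws open and shut, and the axes are right-handed (so a half turn about x gives the same grasp; the last joint's range is limited). The gripper opens to 85 mm and grips with 20 to 120 N. Pads are 22 mm wide; open, the fingers measure 114 mm over their backs; the gripper's body (76 mm by 85 mm) begins 54 mm behind the grasp point. The pads swing forward as they close: fully open they stand 13 mm farther back than shut.
Start: joints at [-1.179, 0.615, -0.013, 1.423, 0.008, 1.103, -0.04], TCP at [0.264, 0.594, 0.304] pointing down, gripper open.
Joint ranges: [-3.12, 3.12], [-0.3, 2.06], [-1.34, 1.32], [0.26, 2.42], [-1.36, 4.5], [0.01, 1.98], [-2.84, 2.84]. Speed limits (rad/s): [2.79, 2.79, 3.14, 3.14, 3.14, 3.14, 3.14].

## Interface

Orientations are given as a unit quaternion [x, y, z, w].
In Python, from station import arm, snapshot, camera_info, ticket gives the robot as it stands. Calls block until the motion is done:
- arm.movep(position, orientation): joint-space move of the TCP to a pose.
- arm.line_to(position, velocity=0.15, ori=None): straight line of the TCP; ori=None keeps the orientation; velocity is the mean speed in m/s.
- arm.move_j(angles): joint-space move.
- arm.move_gripper(opening, effort=None): opening from 0.0 (shut) to 1.0 (fully open); effort is the grip in N (None keeps the last); returns when the fingers have stopped.
- arm.pause(seconds).
- arm.ik(position, orientation): joint angles nearest the present ones, or None.
- snapshot(name): name is "scene" or "top" or "wrist"; returns the picture (400x640x3 uint8, blue, green, red); there is no depth.
- camera_info(name): a dict with "fx", "fy", "cx", "cy" (pixels), "R" (3x3) and "t" (3): a world point X has camera coordinates R X + t; the wrist camera has in their place "T_tool_cam" (4x4, takes a point from camera to tool coordinates, whose origin is the TCP and whose axes are the tool frame's). Camera axes: x right, y down, z forward; pixel columns grow to the right and rows downward; lengths in m; the calibration is good to about 2 mm. A picture is of the moment at which its call begins: read the wrist's pose just before it. camera_info takes no time and is no camera call.
A pose or a line that the arm cannot do raises arm.MotionError and nothing moves.
- ticket.finish_job(): hands the job in, once; it reports no verdict.
Readings, each from a call of its own:
- arm.read_time(): time.
- arm.read_joint_positions(): joint angles.
- arm.read_dq(): joint speeds.
- arm.read_effort(): joint torques, N m.
- arm.read_tool_pos(): TCP position.
- arm.read_eef_rot(): TCP orientation.
- arm.read_ft_force(): force on the tool from outside, world axes, zero at the start.
- arm.read_wrist_torque(): the same for the moment, N m.
- arm.read_opening(): opening from 0.0 (shut) to 1.0 (fully open).
Only numpy, scipy, OpenCV 4.12 (cv2) and the standard library are available. Lean on these libraries where they do the work, as an engineer would, in place of code of your own. Each camera call takes 0.05 s, during which the arm holds its last target.

## Working session

There is one attempt and no reset: what is moved stays moved. The work goes in short steps, each a Python script; the robot and the scene stay as the last script left them, time stands still between calls to the robot, and variables do not carry over. Pictures are saved under pics/ and viewed, and the job is handed in when it is done.

```bash
ls; mkdir -p pics; python3 - <<'E'
from station import arm, snapshot, camera_info
import cv2
for n in ["scene","top","wrist"]:
    cv2.imwrite(f"pics/{n}0.png",snapshot(n))
    print(n,camera_info(n))
print(arm.read_time(),arm.read_tool_pos(),arm.read_eef_rot())
E
```

```text
pics
scene {'fx': 421.14104022846254, 'fy': 421.14104022846254, 'cx': 316.28282974011825, 'cy': 200.9092919951288, 'R': array([[-0.36641399,  0.93043364, -0.00583364],
       [ 0.52995085,  0.20353834, -0.82324009],
       [-0.7647829 , -0.30473823, -0.56766339]]), 't': array([ 0.25516092, -0.19200774,  1.45234464])}
top {'fx': 412.84250786132867, 'fy': 412.84250786132867, 'cx': 319.9088969674081, 'cy': 194.4919629690857, 'R': array([[-0.00740482, -0.99994452, -0.00749182],
       [-0.98473657,  0.00859464, -0.17383904],
       [ 0.17389379,  0.00609022, -0.98474558]]), 't': array([-0.10030222,  0.47516424,  1.18388963])}
wrist {'fx': 308.5070156522763, 'fy': 308.5070156522763, 'cx': 318.5587526554015, 'cy': 193.0969683973396, 'T_tool_cam': array([[-2.10245800e-04, -3.09900673e-01,  9.50768914e-01,
        -7.06504529e-02],
       [ 9.99999978e-01, -6.53489852e-05,  1.99832050e-04,
         1.05460252e-03],
       [ 2.03697062e-07,  9.50768935e-01,  3.09900680e-01,
        -7.82625036e-02],
       [ 0.00000000e+00,  0.00000000e+00,  0.00000000e+00,
         1.00000000e+00]])}
0.15 [0.26413738 0.59342575 0.30299027] [ 0.14627472  0.69180966 -0.14767747  0.69151606]
```

View pics/top0.png

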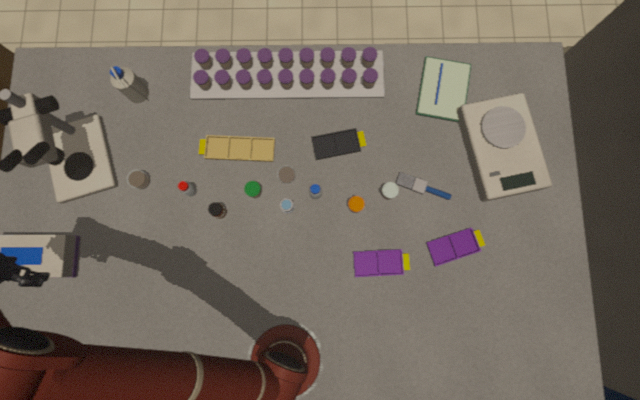

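View pics/scene0.png

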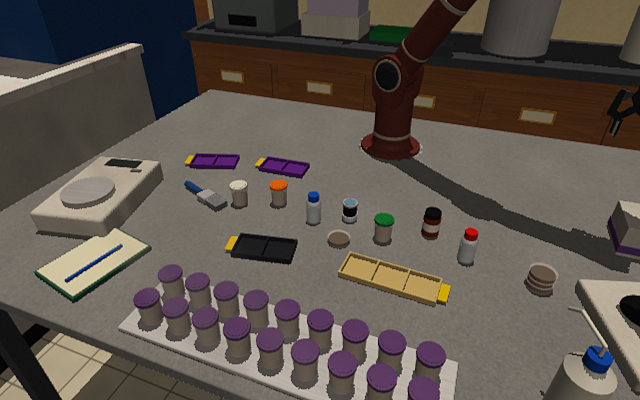

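View pics/wrist0.png

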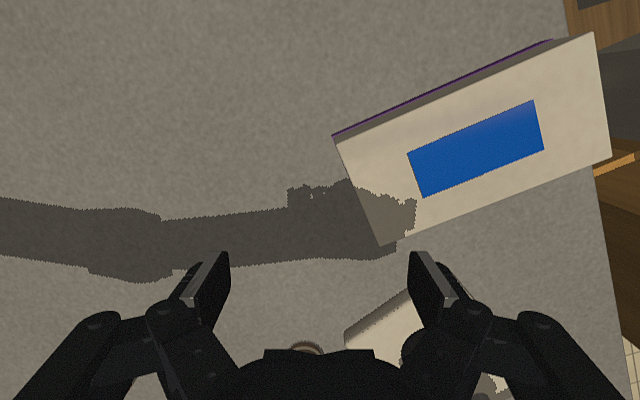

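```bash
python3 - <<'E'
import cv2
t=cv2.imread("pics/top0.png"); s=cv2.imread("pics/scene0.png")
cv2.imwrite("pics/topz.png",cv2.resize(t[120:280,120:500],None,fx=2.1,fy=2.1,interpolation=cv2.INTER_CUBIC))
cv2.imwrite("pics/scenez.png",cv2.resize(s[140:320,180:500],None,fx=2.5,fy=2.5,interpolation=cv2.INTER_CUBIC))
E
```

```text
(no output)
```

View pics/topz.png

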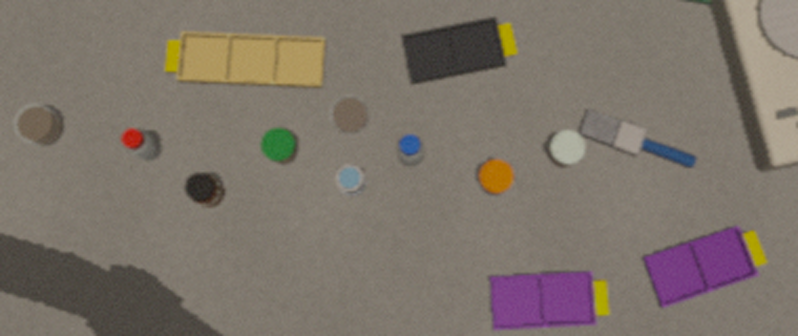

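View pics/scenez.png

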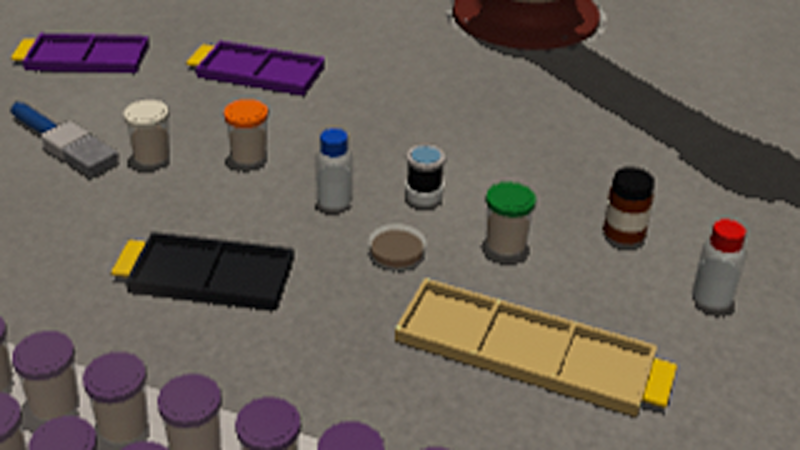

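```bash
cat > h.py <<'E'
import numpy as np, cv2
from station import arm, snapshot, camera_info, ticket
from scipy.spatial.transform import Rotation as Ro
def back(ci,uv,z):
    d=np.array([(uv[0]-ci['cx'])/ci['fx'],(uv[1]-ci['cy'])/ci['fy'],1.]); R=ci['R'];C=-R.T@ci['t']; w=R.T@d
    return C+w*(z-C[2])/w[2]
def proj(ci,X):
    c=np.asarray(X)@ci['R'].T+ci['t']; return np.stack([ci['fx']*c[...,0]/c[...,2]+ci['cx'],ci['fy']*c[...,1]/c[...,2]+ci['cy']],-1)
def wristci():
    T=np.eye(4);T[:3,:3]=Ro.from_quat(arm.read_eef_rot()).as_matrix();T[:3,3]=arm.read_tool_pos()
    ci=dict(camera_info("wrist")); M=np.linalg.inv(T@ci['T_tool_cam']); ci['R']=M[:3,:3];ci['t']=M[:3,3]; return ci
def ori(a): # jaw direction angle a from world x; tool x down
    y=np.array([np.cos(a),np.sin(a),0]);x=np.array([0,0,-1.]); return Ro.from_matrix(np.stack([x,y,np.cross(x,y)],1)).as_quat()
E
python3 - <<'E'
from h import *
seeds={'white':((390,190),.058,'top'),'orange':((356,204),.058,0),'green':((253,188),.058,0),'blue':((315,188),.08,0),'red':((183,186),.08,0),'loupe':((287,205),.05,0),'jar':((216,209),.066,0)}
ss={'white':((180+147/2.5,140+112/2.5)),'orange':(180+246/2.5,140+114/2.5),'green':(180+510/2.5,140+200/2.5),'blue':(180+334/2.5,140+136/2.5),'red':(180+728/2.5,140+232/2.5),'loupe':(180+426/2.5,140+156/2.5),'jar':(180+633/2.5,140+182/2.5)}
t=cv2.imread("pics/top0.png")
T=camera_info("top");S=camera_info("scene")
print(-T['R'].T@T['t'])
for k,(uv,z,_) in seeds.items():
    # refine centroid by colour similarity
    u,v=uv; p=t[v-14:v+15,u-14:u+15].astype(float); m=(np.linalg.norm(p-t[v,u],axis=2)<40).astype(np.uint8)
    n,l,st,ce=cv2.connectedComponentsWithStats(m); i=l[14,14]; c=ce[i]+[u-14,v-14]
    a=back(T,c,z);b=back(S,ss[k],z); print(k,c.round(1),st[i][2:],a.round(3),b.round(3),np.hypot(*a[:2]).round(3))
for uv in [(343-0,0)]: pass
# trays: thresholds
hsv=cv2.cvtColor(t,cv2.COLOR_BGR2HSV)
for name,(x0,y0,x1,y1),lo,hi in [('tan',(195,125,285,170),(12,80,120),(30,160,255)),('grey',(300,120,375,165),(0,0,0),(180,255,60)),('tabs',(195,125,375,170),(22,190,120),(32,255,255))]:
    m=cv2.inRange(hsv[y0:y1,x0:x1],lo,hi); m=cv2.morphologyEx(m,cv2.MORPH_CLOSE,np.ones((3,3)))
    cs,_=cv2.findContours(m,cv2.RETR_EXTERNAL,cv2.CHAIN_APPROX_NONE)
    for c in cs:
        if cv2.contourArea(c)<30: continue
        W=np.array([back(T,p[0]+[x0,y0],.014 if name!='tabs' else .004)[:2] for p in c]).astype(np.float32)
        print(name,cv2.minAreaRect(W*1000))
E
```

```text
[ 0.26129783 -0.11159067  1.24768074]
white [390.2 189.5] [ 16  16 195] [ 0.485 -0.31   0.058] [ 0.488 -0.307  0.058] 0.575
orange [355.9 203.6] [ 15  15 174] [ 0.444 -0.209  0.058] [ 0.453 -0.205  0.058] 0.49
green [252.2 188.3] [ 16  16 197] [0.492 0.094 0.058] [0.501 0.097 0.058] 0.501
blue [314.8 188.5] [ 9  8 64] [ 0.485 -0.09   0.08 ] [ 0.49  -0.088  0.08 ] 0.493
red [182.5 185.5] [ 9  8 54] [0.497 0.293 0.08 ] [0.507 0.293 0.08 ] 0.577
loupe [285.6 204.6] [ 15  15 153] [ 0.444 -0.003  0.05 ] [ 0.448 -0.003  0.05 ] 0.444
jar [215.8 208.9] [ 16  13 156] [0.43  0.197 0.066] [0.441 0.203 0.066] 0.473
tan ((629.5882568359375, 155.36062622070312), (235.3248291015625, 76.96515655517578), 86.66114807128906)
grey ((639.2897338867188, -154.10401916503906), (71.19303894042969, 135.95718383789062), 11.12168025970459)
tabs ((638.24658203125, 264.4201965332031), (16.278968811035156, 45.87031173706055), 86.83051300048828)
tabs ((658.6229248046875, -234.53553771972656), (46.42436599731445, 17.58512306213379), 12.191978454589844)
```

```bash
python3 - <<'E'
from h import *
print(Ro.from_quat(arm.read_eef_rot()).as_matrix().round(2))
for p in [(.53,.13,.3),(.53,-.2,.3)]:
    for a in [0,np.pi/2,np.pi,-np.pi/2]:
        q=arm.ik(p,ori(a)); print(p,round(a,2),None if q is None else np.round(q,2))
print(arm.read_time())
E
```

```text
[[-0.    0.41  0.91]
 [-0.    0.91 -0.41]
 [-1.   -0.    0.  ]]
(0.53, 0.13, 0.3) 0 [-0.52  0.47  0.36  1.74 -0.2   0.96 -0.08]
(0.53, 0.13, 0.3) 1.57 [-0.28  0.46 -0.    1.73  0.    0.95  1.29]
(0.53, 0.13, 0.3) 3.14 [ 0.03  0.49 -0.47  1.72  0.26  0.99  2.61]
(0.53, 0.13, 0.3) -1.57 [-0.74  0.54  0.72  1.75 -0.41  1.01 -1.44]
(0.53, -0.2, 0.3) 0 [-0.06  0.55  0.62  1.69 -0.36  1.02  0.67]
(0.53, -0.2, 0.3) 1.57 [ 0.17  0.5   0.24  1.68 -0.14  0.98  2.03]
(0.53, -0.2, 0.3) 3.14 [-0.31  0.73  1.13  1.7  -0.71  1.19 -2.13]
(0.53, -0.2, 0.3) -1.57 [-0.25  0.66  0.98  1.7  -0.6   1.12 -0.66]
0.15
```

```bash
python3 - <<'E'
from h import *
import pickle
o=ori(np.pi/2); d={}
for i,y in enumerate([.13,-.2]):
    arm.movep([.60,y,.3],o); ci=wristci(); im=snapshot("wrist"); d[i]=ci; cv2.imwrite(f"pics/w{i+1}.png",im)
pickle.dump(d,open("w.pkl","wb")); print(arm.read_time())
E
```

```text
3.5583
```

View pics/w1.png

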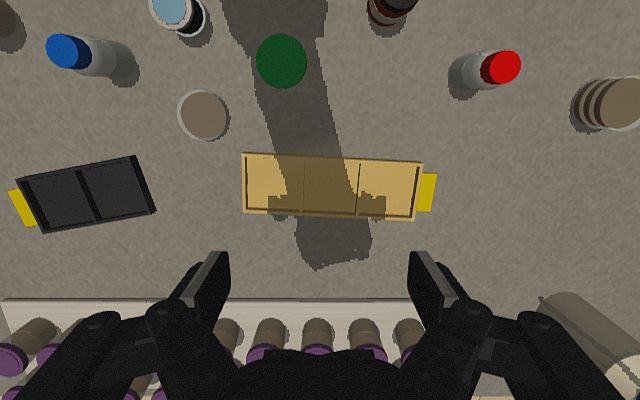

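View pics/w2.png

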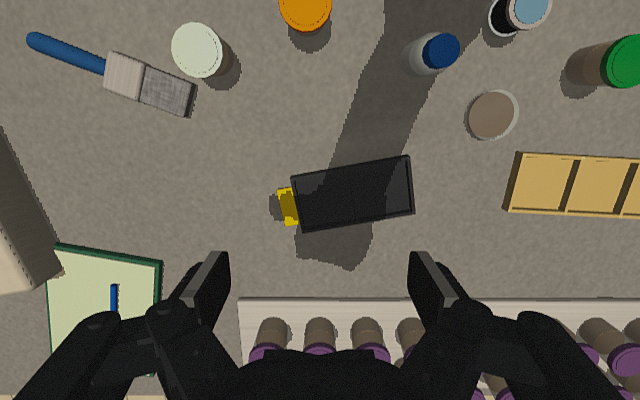

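```bash
python3 - <<'E'
from h import *
import pickle
d=pickle.load(open("w.pkl","rb"))
a,b=cv2.imread("pics/w1.png"),cv2.imread("pics/w2.png")
cv2.imwrite("pics/z1.png",np.vstack([cv2.resize(a[140:235,230:450],(770,300*95//86)),cv2.resize(b[145:240,265:425],(480,285)).repeat(1,0) if 0 else cv2.copyMakeBorder(cv2.resize(b[145:240,265:425],(440,261)),0,0,0,330,cv2.BORDER_CONSTANT)]))
def rect(ci,cs,z):
    W=np.array([back(ci,c,z) for c in cs])[:,:2]; print(W.round(4).tolist(),'c',W.mean(0).round(4), 'ed',np.linalg.norm(W-np.roll(W,-1,0),axis=1).round(4)); return W
W=rect(d[0],[(243,153),(423,162),(418,221),(242,213)],.014)
W=rect(d[1],[(291,175),(409,155),(414,213),(302,232)],.014)
W=rect(d[0],[(16,178),(136,155),(157,212),(46,233)],.014)
for n,i,uv,z in [('white',1,(197,50),.058),('green',0,(281,61),.058),('blue',0,(68,51),.08),('blue',1,(441,51),.08),('red',0,(501,67),.08)]:
    print(n,back(d[i],uv,z).round(4))
E
```

```text
[[0.589, 0.0444], [0.5992, 0.2555], [0.6745, 0.2574], [0.6642, 0.0376]] c [0.6317 0.1487] ed [0.2114 0.0753 0.22   0.0755]
[[0.6167, -0.2289], [0.5921, -0.0903], [0.665, -0.0772], [0.6913, -0.2167]] c [ 0.6413 -0.1533] ed [0.1407 0.074  0.142  0.0756]
[[0.6197, -0.229], [0.5916, -0.0807], [0.663, -0.0676], [0.6919, -0.2128]] c [ 0.6416 -0.1475] ed [0.151  0.0726 0.148  0.074 ]
white [ 0.4861 -0.309   0.058 ]
green [0.4938 0.0971 0.058 ]
blue [ 0.4883 -0.0835  0.08  ]
blue [ 0.4886 -0.0911  0.08  ]
red [0.5001 0.2919 0.08  ]
```

View pics/z1.png

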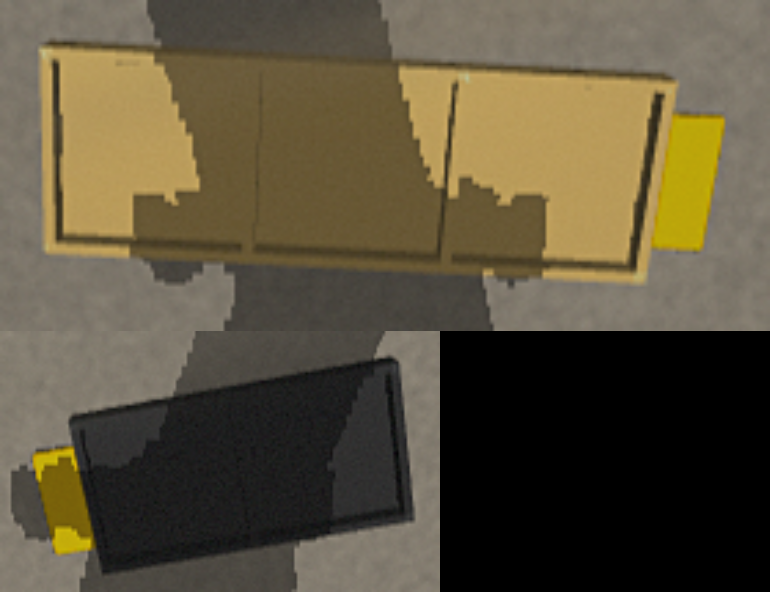

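```bash
cat >> h.py <<'E'
TC=np.array([.631,.147]);ta=np.radians(87.2);TE=np.array([np.cos(ta),np.sin(ta)])
GC=np.array([.641,-.153]);ga=np.radians(-79.9);GE=np.array([np.cos(ga),np.sin(ga)])
tan_a=ta-np.pi/2; grey_a=ga+np.pi/2
JOBS={'white':((.486,-.309),.036,np.radians(60),TC+.07*TE,tan_a),
'blue':((.488,-.090),.042,0,TC,tan_a),
'loupe':((.445,-.003),.034,np.pi/2,TC-.07*TE,tan_a),
'orange':((.447,-.208),.036,0,GC+.035*GE,grey_a),
'jar':((.434,.199),.036,0,GC-.035*GE,grey_a)}
ZT=.24
def say(*a): print(round(arm.read_time(),1),*a)
def mv(p,a): arm.movep(list(map(float,p)),ori(a))
def pick(n,xy=None):
    p,h,a,_,_=JOBS[n]; p=p if xy is None else xy
    z=h+.050
    arm.move_gripper(.8)
    mv([*p,ZT],a); arm.line_to([*p,z+.03],.2); arm.line_to([*p,z],.08)
    say('f before',arm.read_ft_force().round(1))
    arm.move_gripper(0.,30); say('opening',arm.read_opening(),'f',arm.read_ft_force().round(1))
    arm.line_to([*p,z+.03],.08); arm.line_to([*p,ZT],.2)
    say('lifted',arm.read_opening(),arm.read_ft_force().round(1))
def place(n,dxy=(0,0)):
    _,h,_,q,a=JOBS[n]; q=np.array(q)+dxy; z=h+.050+.004
    mv([*q,ZT],a); arm.line_to([*q,z+.03],.2); f0=arm.read_ft_force()[2]
    arm.line_to([*q,z+.003],.05)
    for k in range(6):
        say('z',round(z+.003-.001*k,4),'dF',round(arm.read_ft_force()[2]-f0,2))
        if arm.read_ft_force()[2]-f0>1.5: break
        arm.line_to([*q,z+.003-.001*(k+1)],.02)
    arm.move_gripper(.75); arm.line_to([*q,z+.05],.1); arm.line_to([*q,ZT],.25); say('placed',arm.read_ft_force().round(1))
E
python3 - <<'E'
from h import *
for n,(p,h,a,q,b) in JOBS.items():
    for x,an,z in [(p,a,ZT),(p,a,h+.05),(q,b,ZT),(q,b,h+.054)]:
        j=arm.ik([*map(float,x),z],ori(an)); print(n,None if j is None else np.round(j,2))
print(arm.ik([.486,-.309,.24],ori(np.radians(60))))
E
```

```text
white [ 0.45  0.57  0.12  1.73 -0.09  0.85  1.66]
white [ 0.49  0.79  0.07  1.83 -0.1   0.52  1.67]
white [-0.58  0.74  0.41  1.44 -0.32  1.03 -0.15]
white [-0.57  0.92  0.37  1.55 -0.43  0.76 -0.06]
blue [-0.13  0.48  0.39  1.95 -0.26  0.76  0.41]
blue [-0.02  0.73  0.24  2.06 -0.42  0.4   0.55]
blue [-0.49  0.7   0.41  1.52 -0.31  0.99 -0.05]
blue [-0.47  0.88  0.36  1.62 -0.43  0.72  0.05]
loupe [-0.02  0.39 -0.03  2.07  0.02  0.68  1.51]
loupe [-0.04  0.7  -0.    2.2   0.01  0.25  1.52]
loupe [-0.39  0.68  0.41  1.57 -0.31  0.96  0.06]
loupe [-0.35  0.87  0.34  1.67 -0.42  0.67  0.16]
orange [ 0.12  0.48  0.39  1.96 -0.26  0.75  0.66]
orange [ 0.24  0.73  0.22  2.07 -0.41  0.38  0.8 ]
orange [ 0.06  0.73  0.35  1.43 -0.27  1.02  0.65]
orange [ 0.09  0.91  0.29  1.54 -0.34  0.75  0.7 ]
jar [-0.73  0.46  0.35  2.   -0.23  0.73 -0.23]
jar [-0.64  0.73  0.25  2.11 -0.49  0.36  0.01]
jar [-0.05  0.69  0.35  1.52 -0.27  0.98  0.55]
jar [-0.01  0.88  0.29  1.63 -0.35  0.69  0.62]
[ 0.45199591  0.57060065  0.11973568  1.72695713 -0.08605064  0.84913513
  1.65702768]
```

Candidates, by pixel in the top view:
- **Cups:** white lid (390,190) is the one wanted first. Others are orange (356,204), green (253,188) and the purple-lidded rack along the top.
- **Bottles:** blue cap (315,188) is wanted, red cap (183,186) stays.
- **Loupe:** bluish lens (287,205). The petri dishes at (287,174) and (137,179) are not it.
- **Amber jar:** (216,209).
- **Trays:** sand (240,148), tab on the left, and dark grey (338,145), tab on the right. The purple ones at (380,263) and (455,246) are decoys.

The zoomed crops agree with these choices, so I'm picking the white cup.

```bash
python3 - <<'E'
from h import *
pick('white'); cv2.imwrite("pics/p1s.png",snapshot("scene")); cv2.imwrite("pics/p1w.png",snapshot("wrist"))
cv2.imwrite("pics/p1.png",np.vstack([cv2.imread("pics/p1s.png")[40:280,100:500],cv2.imread("pics/p1w.png")[100:400,120:520]]))
E
```

```text
5.9 f before [-0.3 -0.2  0.3]
6.2 opening 0.5386088915917371 f [-0.3  0.6  1.7]
7.5 lifted 0.5423416276069459 [-0.5 -0.  -0.7]
```

View pics/p1.png

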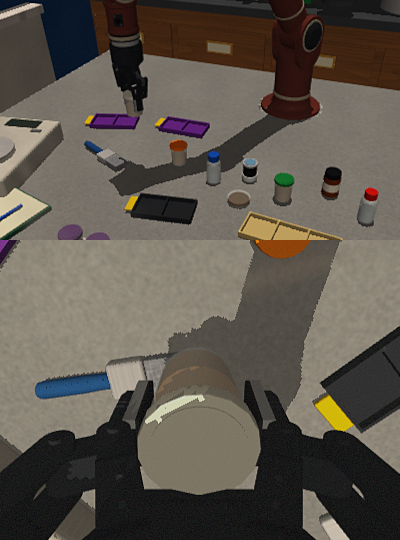

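The white cup is held upright and centred between the pads, with the opening reading about 46 mm. The brush hasn't moved.

```bash
python3 - <<'E'
from h import *
place('white'); a=snapshot("wrist")
mv([.56,.0,.26],0); cv2.imwrite("pics/q1.png",np.vstack([snapshot("scene")[180:340,260:560],cv2.resize(a,(300,188)) ]).repeat(1,0))
cv2.imwrite("pics/q1.png",cv2.resize(snapshot("scene")[200:330,300:500],(800,520)))
E
```

```text
11.0 z 0.093 dF -0.05
11.3 z 0.092 dF 0.07
11.5 z 0.091 dF -0.69
11.8 z 0.09 dF 4.65
13.3 placed [ 0.3  0.2 -0.1]
```

View pics/q1.png

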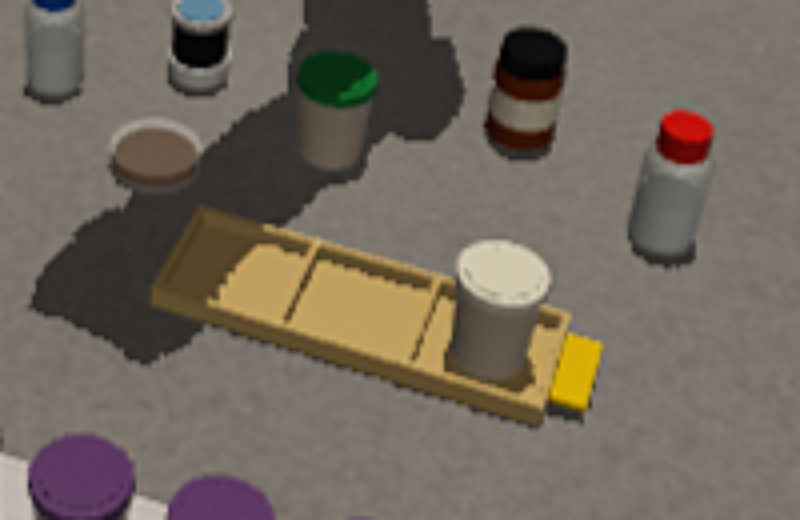

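The white cup stands flat in the tab pocket, foot at about (490,360) in the crop, and it touched down at the expected height. Next is the blue bottle.

```bash
python3 - <<'E'
from h import *
pick('blue'); a=snapshot("wrist")[100:400,120:520]
o=arm.read_opening(); assert .40<o<.52,o
place('blue'); 
mv([.53,.0,.26],np.pi/2); b=cv2.resize(snapshot("scene")[200:330,300:500],(400,260))
cv2.imwrite("pics/q2.png",np.vstack([a,b]))
E
```

```text
16.4 f before [ 0.7 -0.5  0.8]
16.8 opening 0.4347441086355278 f [-0.1  0.4  6.1]
18.0 lifted 0.4363519300086818 [ 0.2  0.5 -1.7]
20.6 z 0.099 dF -1.32
20.8 z 0.098 dF -0.64
21.1 z 0.097 dF -0.21
21.3 z 0.096 dF 4.51
22.9 placed [-0.5  0.4 -1.1]
```

View pics/q2.png

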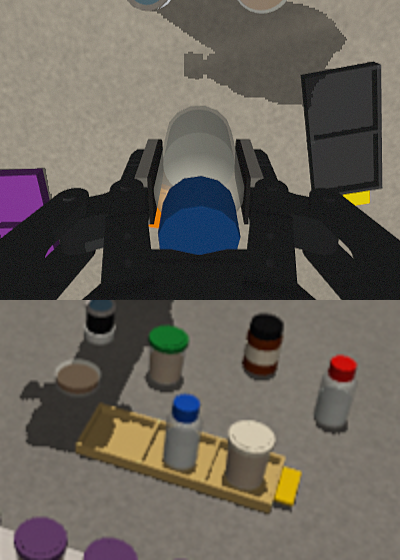

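The blue bottle was held straight and now stands in the middle pocket, foot near (183,455) in the lower crop. The loupe is next.

```bash
python3 - <<'E'
from h import *
pick('loupe'); a=snapshot("wrist")[100:400,120:520]
o=arm.read_opening(); assert .38<o<.53,o
place('loupe'); 
mv([.53,-.2,.26],0); b=cv2.resize(snapshot("scene")[200:330,300:500],(400,260))
cv2.imwrite("pics/q3.png",np.vstack([a,b]))
E
```

```text
26.3 f before [ 0.8 -0.5  0.3]
26.7 opening 0.4573543347794895 f [-0.5  0.3  5.4]
28.0 lifted 0.4510266614094709 [-0.2  0.  -0.1]
30.8 z 0.091 dF -0.57
31.0 z 0.09 dF -0.73
31.3 z 0.089 dF 0.22
31.5 z 0.088 dF 5.32
33.1 placed [-0.1  0.2 -0.6]
```

View pics/q3.png

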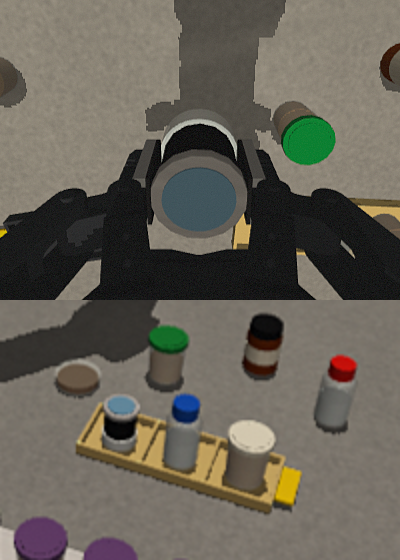

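The loupe stands upright in the far pocket, at (121,430) in the lower crop. The orange cup is next.

```bash
python3 - <<'E'
from h import *
pick('orange'); a=snapshot("wrist")[100:400,120:520]
o=arm.read_opening(); assert .48<o<.6,o
place('orange'); 
mv([.50,.15,.26],0); b=cv2.resize(snapshot("scene")[200:330,200:400],(400,260))
cv2.imwrite("pics/q4.png",np.vstack([a,b]))
E
```

```text
36.2 f before [ 0.3 -0.1 -0.5]
36.5 opening 0.5377609263269744 f [ 0.3 -0.6  5. ]
37.8 lifted 0.538001403769965 [-0.8  0.2 -0.8]
40.1 z 0.093 dF -0.03
40.4 z 0.092 dF 0.11
40.6 z 0.091 dF -0.01
40.9 z 0.09 dF 4.65
42.4 placed [-0.3  0.4 -0.5]
```

View pics/q4.png

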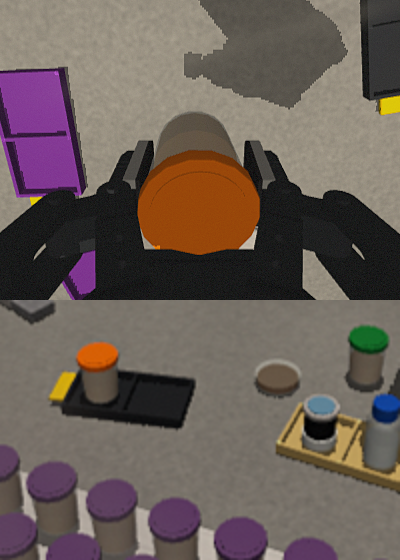

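The orange cup stands in the grey tray's tab pocket, at (99,385) in the lower crop. The jar is next.

```bash
python3 - <<'E'
from h import *
pick('jar'); a=snapshot("wrist")[100:400,120:520]
o=arm.read_opening(); assert .43<o<.58,o
place('jar'); 
mv([.55,.0,.32],np.pi/2); b=cv2.resize(snapshot("scene")[200:330,200:400],(400,260))
cv2.imwrite("pics/q5.png",np.vstack([a,b]))
mv([.264,.594,.304],np.radians(66)); say()
t=snapshot("top");s=snapshot("scene");cv2.imwrite("pics/t5.png",cv2.resize(t[110:270,120:500],None,fx=2.1,fy=2.1))
cv2.imwrite("pics/s5.png",cv2.resize(s[150:320,180:500],None,fx=2.5,fy=2.5))
cv2.imwrite("pics/t5raw.png",t)
E
```

```text
45.8 f before [0.7 0.7 0.2]
46.1 opening 0.48085352412966553 f [-1.4 -1.1  5.5]
47.4 lifted 0.4831958676806872 [ 0.3 -0.5 -0.5]
50.3 z 0.093 dF -0.53
50.6 z 0.092 dF 0.54
50.8 z 0.091 dF -0.37
51.1 z 0.09 dF 4.64
52.6 placed [-0.2  0.1 -0.3]
56.0
```

View pics/q5.png

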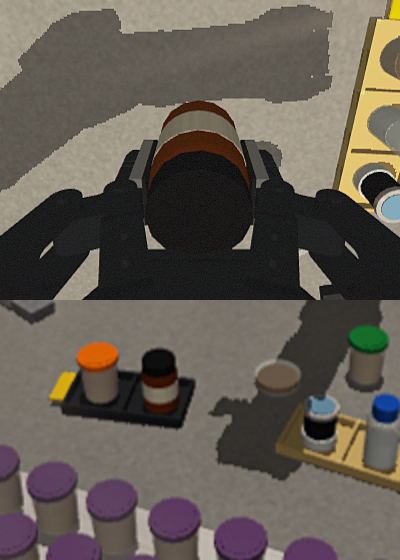

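View pics/t5.png

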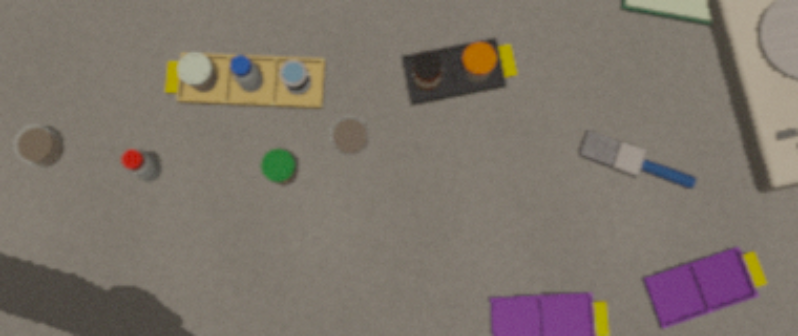

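View pics/s5.png

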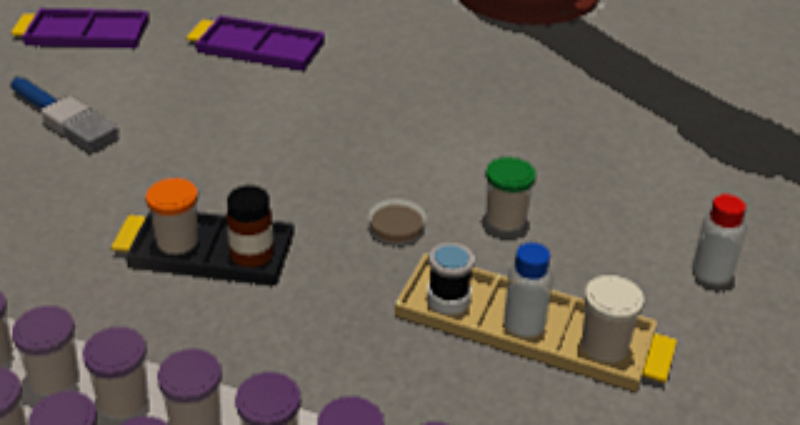

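All five items stand upright in their pockets. The green cup at (279,166) and the red cap at (133,160) have not moved, once the crop's 21 px shift is allowed for. Handing in.

```bash
python3 - <<'E'
from h import *
print(arm.read_ft_force().round(1),arm.read_time()); print(ticket.finish_job())
E
```

```text
[0.4 0.1 0.2] 56.05
the job is handed in; nothing more can be done
None
```

Both kits are made up and the job was handed in at about 56 s, placed in the order you listed:
- **Sand-coloured tray:** the white-lidded cup is beside the tab, the blue-capped bottle in the middle and the loupe in the far pocket.
- **Dark grey tray:** the orange-lidded cup is beside the tab and the amber jar in the other pocket.

**Last checks:** each piece met the pocket floor within 1 mm of the expected height, with about 5 N of contact force. The final top and scene pictures show all five upright in their pockets. The green-lidded cup and the red-capped bottle had not visibly moved, and the arm was clear of everything. No check failed. The only disagreement was that the first position measurements from the two fixed cameras differed by up to about 1 cm, which the grasps allowed for.

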